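# Latch the vee-jaw fixture that holds the shaft coupling

### The job

One of the two latch fixtures has a shaft coupling standing between its blue jaws. Swing that fixture's loop over onto its keeper hook and throw the orange lever all the way over past the toggle point until it stays down, so that the jaw is drawn up against the coupling. Leave the empty fixture as it is.

Things in the scene. Friction and masses are not known exactly. Their poses are not given: they have to be found in the camera images.
- jig_loaded_pivot (a point): fixture holding the coupling: its lever's pivot axis. x axis: level, from latch to keeper; z up. Fixture: fixed 130 x 70 x 10 mm plate on a black riser 4 to 42 mm high (it varies); plate underside 52 mm below this point, ends 20 mm behind and 110 mm along x. On it the latch, blue vee jaw, coupling (37 mm along x), blue moving jaw with keeper hook. Lever and loop swing in this point's xz plane.
- jig_loaded_lever (a joint): lever angle (rad); its elevation above the x axis is 1.309 + value. 0.262 upright, 1.83 level (about the toggle point), 1.972 down on its stop, pointing away from the keeper. Straight bar, 84 mm from pivot to end; outer 46 mm: orange grip 18 wide, 14 mm thick. Starts 0.15 to 0.45, stays where left; end moves at 1 to 2 N, with the loop hooked up to about 6 N before the toggle point; let go just short of it, it springs back.
- jig_loaded_tab (a point): middle of the yellow tab (22 long, 34 wide, 4 mm thick) at the loop's end, 113 mm from the loop's pin; x axis along the loop. The pin is on the lever, 22 mm from its pivot; the 8 mm cross-bar is 101 mm from the pin. Loop longer than lever, swings past it freely; starts leaning back from the keeper on a stop 0.45 rad beyond the lever; pushed past upright it falls over the keeper by itself.
- jig_loaded_keeper (a point): where the cross-bar's centre sits when hooked, 4 mm below the pivot's height, on the side of the keeper hook away from the latch. Hook: steel, 16 mm wide, top 13 mm above this point, with a small nose over this point; 83 mm along x from the pivot. While the lever is still near upright the fallen bar lies 5 to 18 mm beyond this point; throwing the lever draws it in.
- jig_loaded_jaw (a joint): moving jaw with the keeper (m): 0 open, held there by a spring; grows as the latch draws it towards the coupling; about 0.003 when latched.
- coupling_mid (a point): centre of the loose light-metal shaft coupling, an upright cylinder 25 mm across and 30 mm tall, standing between the blue jaws of its fixture, underside on the fixture's plate, 42 mm below the lever pivot.
- jig_empty_tab (a point): middle of the yellow tab of the other fixture, of the same build but empty: leave it alone. Same start posture; x axis along its loop; its latch and keeper point the same way within 0.6 rad. Round the work, a tall dark motor and a press stand at the left: go over or round them.

How it is judged (in metres and radians):
At the end, for the whole second after the job is handed in: The lever of the fixture that holds the coupling is down past the toggle point (joint over 1.87 rad), its moving jaw is drawn in by more than 2 mm and stays so, and the coupling still stands upright (within 10 degrees) between the jaws (centre within 45 mm of the lever pivot, seen from above) (value of joint jig_loaded_lever above 1.87 rad and value of joint jig_loaded_jaw above 0.002 m and horizontal distance between coupling_mid and jig_loaded_pivot below 0.045 m and angle between coupling_mid's own z axis and vertical below 0.17 rad); the robot touches nothing.
It fails at once if the empty fixture's loop or lever is disturbed (its tab moved by more than 40 mm) (distance of jig_empty_tab from where it was at the start of the episode above 0.04 m).
It also fails if it takes over 51 s, if anything falls off the work surface, if the arm or the gripper's body presses on something with over 40 N, if the wrist force passes 120 N, or if a joint passes its speed limit or range.

### The arm

A 6-joint arm with a two-finger parallel gripper is mounted at the origin on a cart in front of the work surface, level with it; the furniture and walls round the work are solid. World frame = base frame: x ahead of the robot, y to its left, z up, the work surface at z = 0. Lengths are in m, angles in degrees, forces in N, time in s.
With the tool pointing down it reaches from about 0.375 to 0.9 m from the base axis. Payload 3.1 kg.
Tool frame: the origin (TCP) lies midway between the tips of the shut fingers; the grasp point (between the pads) lies 19 mm behind it; z points along the fingers, y is the direction in which the jaws open and shut (so a half turn about z gives the same grasp; the last joint's range is limited). The gripper opens to 85 mm and grips with 20 to 120 N. Pads are 22 mm wide; open, the fingers measure 114 mm over their backs; the gripper's body (76 mm by 85 mm) begins 54 mm behind the grasp point. The pads swing forward as they close: fully open they stand 13 mm farther back than shut.
Start: joints at [63.226, 30.224, 82.088, -0, 67.689, -10.227], TCP at [0.178, 0.599, 0.231] pointing down, gripper open.
Joint ranges: [-176.69, 176.69], [-43.24, 126.21], [12.49, 139.97], [-82, 262], [0, 151.66], [-163.58, 163.58]. Speed limits (degrees/s): [159.86, 159.86, 180, 180, 180, 180].

### API

Orientations are given as [roll, pitch, yaw] about the fixed x, y, z axes, in that order (R = Rz(yaw) Ry(pitch) Rx(roll)).
In Python, from station import env gives the robot as it stands.
- The arm moves only by the tool send_rows, never from a script. Its argument "series" is a list of rows, each a list of 3 entries, a list of its own where there are three numbers: the finger opening in mm, from 0 to 85.4, then the shift along the tool's x, y, z in mm, then the turn about the tool's z in rad. A call has 1 to 20 rows; each row is the pose to reach, as a shift and turn from the pose commanded when the call began, along the tool's axes at that moment; what a row does not reach only later rows make up. A row lasts 1/12 s, in which the tool goes at most 41.7 mm and 7.16 degrees, less where a joint would pass 70% of its speed; a pose out of reach is approached as far as the arm can. A call with a gripper value outside its range is refused whole. The fingers move at their own pace and stop on an object; "newtons" is the grip in N (left out, the last holds). Time passes only in rows, so rows that repeat a pose let the fingers close. It gives the time, the measured TCP pose, the force and the opening at its end, in the units of the state.
- env.get_state(): the state, without advancing time (a new reading comes with each control period).
- env.read_camera(name): name is "side" or "top" or "wrist"; returns a dict with "img" (420x560x3 uint8, red, green, blue), "camera_matrix" (3x3 intrinsics, pixels), "xyz" and "orientation" of the camera in the world. Camera axes: x right, y down, z forward; pixel columns grow to the right and rows downward; lengths in m; the calibration is good to about 2 mm. The wrist camera is an equidistant fisheye: a pixel r from the principal point sees the ray r / f radians off the axis. A picture is of the moment at which its call begins. There is no depth.
- env.hand_in(): hands the job in, once; it reports no verdict.
The state is a dict: "time": time; "joint_pos": joint angles; "qvel": joint speeds; "tau": joint torques, N m; "tcp_pos": TCP position; "eef_rot": TCP orientation; "wrist_force": force on the tool from outside, world axes, zero at the start; "wrist_torque": the same for the moment, N m; "grip_width": finger opening in m.
Only numpy, scipy, OpenCV 4.12 (cv2) and the standard library are available. Lean on these libraries where they do the work, as an engineer would, in place of code of your own. Each camera call takes 0.05 s, during which the arm holds its last target.

## Working session

There is one attempt and no reset: what is moved stays moved. The work goes in short steps, Python scripts to look and compute and a tool call to move; the robot and the scene stay as the last step left them, time stands still between calls to the robot, and variables do not carry over. Pictures are saved under pics/ and viewed, and the job is handed in when it is done.

Besides the shell and the picture viewer there is one more tool, called after "Call:" as a command line: name --argument value ..., lists and objects as JSON in quotes. send_rows: Moves the arm, as the interface text tells. Its arguments: {"type":"object","properties":{"series":{"type":"array","items":{"type":"array"}},"newtons":{"type":"number"}},"required":["series"]}

```bash
ls; mkdir -p pics
python3 - <<'E'
from station import env
import cv2
print(env.get_state())
for n in ("side","top","wrist"):
    c=env.read_camera(n); cv2.imwrite(f"pics/{n}0.png",c["img"][:,:,::-1]); print(n,c["camera_matrix"].tolist(),c["xyz"],c["orientation"])
E
```

```text
pics
{'time': 0.0, 'joint_pos': array([ 6.32245991e+01,  3.02780565e+01,  8.21548317e+01, -5.93402976e-04,
        6.76859411e+01, -1.02276442e+01]), 'qvel': array([ 0.01596725, -0.03326882, -0.05297187, -0.06914067, -0.03986446,
        0.04997354]), 'tau': array([ 1.14545583e-04, -4.42349946e+01, -1.78022522e+01, -2.47319131e-04,
        8.59510998e-03, -2.46893652e-07]), 'tcp_pos': array([0.17767453, 0.59850105, 0.23035196]), 'eef_rot': array([-1.79882962e+02, -2.05594797e-02,  1.63452448e+02]), 'wrist_force': array([ 0.69398195,  0.72411132, -0.3702282 ]), 'wrist_torque': array([ 0.02342426, -0.05245997,  0.0370012 ]), 'grip_width': 0.08536342363721137}
side [[464.69790259128325, 0.0, 273.16668783487444], [0.0, 464.69790259128325, 205.65889718475037], [0.0, 0.0, 1.0]] [ 0.33090566 -0.9128167   0.66490983] [-121.07622029    0.72517521   -6.77381677]
top [[439.14848468548297, 0.0, 275.79033227274545], [0.0, 439.14848468548297, 213.62527487851455], [0.0, 0.0, 1.0]] [ 0.33263002 -0.08204232  1.20673983] [-174.44636186    0.32353745  -90.69054282]
wrist [[325.19226210127806, 0.0, 279.06865235022116], [0.0, 325.19226210127806, 209.766234596951], [0.0, 0.0, 1.0]] [0.11047424 0.61953504 0.37300437] [1.63754787e+02 1.48560165e-01 7.34362273e+01]
```

View pics/side0.png

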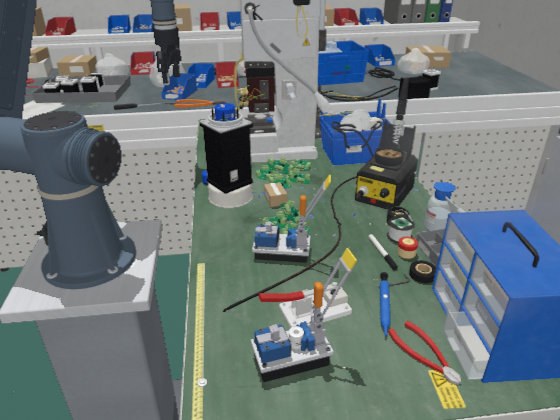

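View pics/top0.png

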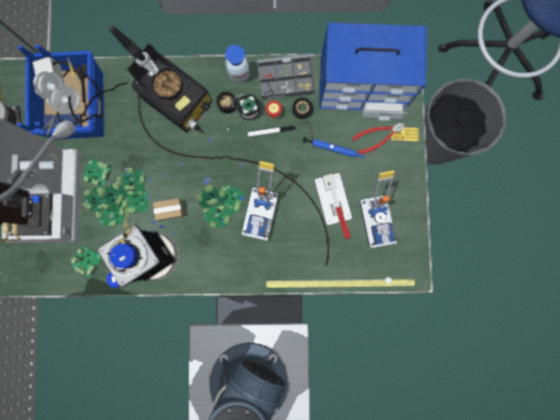

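View pics/wrist0.png

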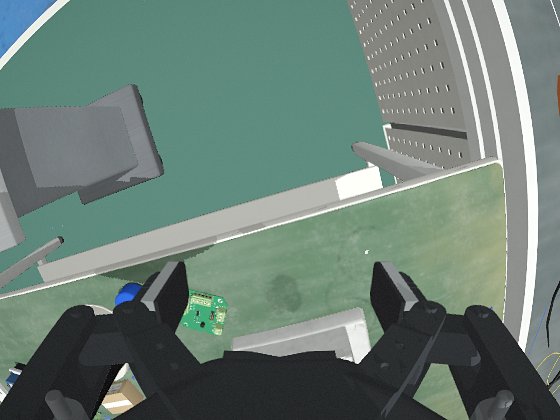

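The loaded fixture is the one at the right (top view about (380,220), side view about (290,350)), because a grey coupling stands between its jaws. The other, at side (282,245), is empty. I'll enlarge crops to measure.

Run:
```python
import cv2
a=cv2.imread("pics/side0.png")[240:390,230:370]; cv2.imwrite("pics/s1.png",cv2.resize(a,None,fx=4,fy=4,interpolation=cv2.INTER_CUBIC))
a=cv2.imread("pics/top0.png")[160:260,340:440]; cv2.imwrite("pics/t1.png",cv2.resize(a,None,fx=6,fy=6,interpolation=cv2.INTER_CUBIC))
```

```text
(no output)
```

View pics/s1.png

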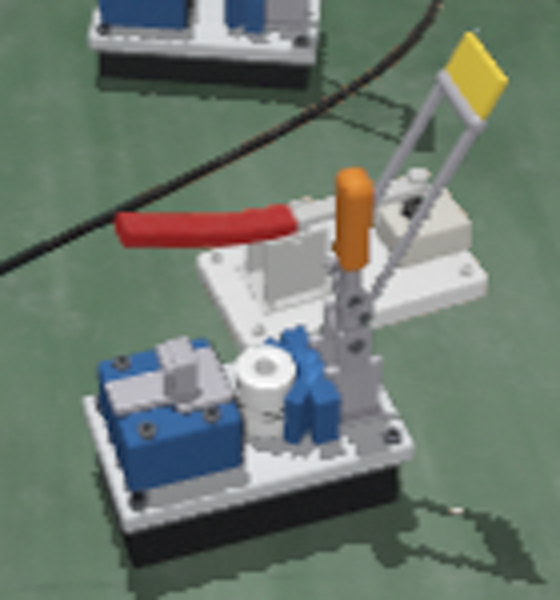

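View pics/t1.png

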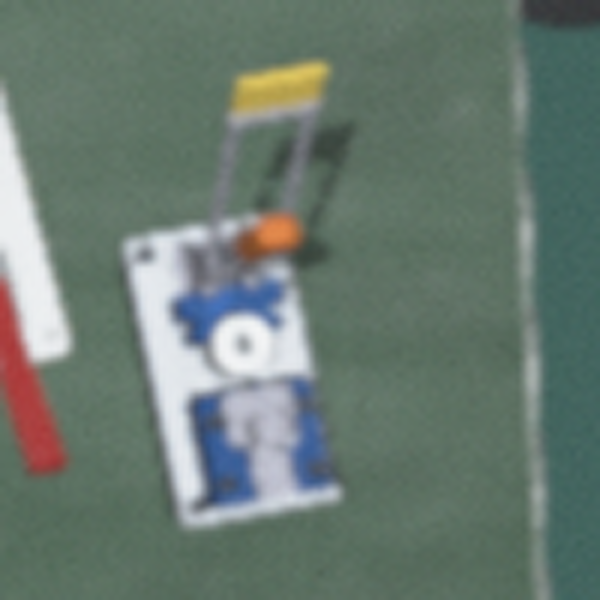

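```bash
cat > h.py <<'E'
import numpy as np, cv2
from scipy.spatial.transform import Rotation as R
from scipy.optimize import least_squares
CAM={"side":([464.698,273.167,205.659],[0.33090566,-0.9128167,0.66490983],[-121.07622029,0.72517521,-6.77381677]),
"top":([439.148,275.790,213.625],[0.33263002,-0.08204232,1.20673983],[-174.44636186,0.32353745,-90.69054282])}
def proj(n,P):
    k,t,o=CAM[n]; p=R.from_euler("xyz",o,degrees=True).inv().apply(np.atleast_2d(P)-t)
    return np.c_[k[0]*p[:,0]/p[:,2]+k[1],k[0]*p[:,1]/p[:,2]+k[2]]
def F2W(q,P):  # q: x,y,z,yaw of pivot
    return R.from_euler("z",q[3]).apply(np.atleast_2d(P))+q[:3]
E
python3 - <<'E'
from h import *
S=lambda u,v:(230+u/4-.375,240+v/4-.375); T=lambda u,v:(340+u/6-.4,160+v/6-.4)
obs=[("top",(110,35,-42),T(343,493)),("top",(110,-35,-42),T(185,525)),("top",(-20,-35,-42),T(125,240)),
("side",(110,-35,-42),S(83,402)),("side",(110,35,-42),S(125,525)),("side",(-20,35,-42),S(412,440)),
("top",(37,0,-12),T(243,345)),("side",(37,0,-12),S(267,366)),
("top","L",T(283,228)),("side","L",S(353,174)),("top","T",T(281,88)),("side","T",S(476,78))]
def f(q):
    r=[]
    for n,P,uv in obs:
        if P=="L": P=84*np.array([np.cos(q[4]),0,np.sin(q[4])])
        if P=="T": P=22*np.array([np.cos(q[4]),0,np.sin(q[4])])+113*np.array([np.cos(q[5]),0,np.sin(q[5])])
        r+=list(proj(n,F2W(q,np.array(P)/1000))[0]-uv)
    return np.array(r)
s=least_squares(f,[.5,-.35,.07,np.pi,1.6,2.1],loss="soft_l1"); print(s.x.round(4),"yaw",np.degrees(s.x[3]),"lever val",s.x[4]-1.309,"loop-lever",s.x[5]-s.x[4],"riser",s.x[2]-.052); print(f(s.x).reshape(-1,2).round(1))
np.save("q.npy",s.x)
E
```

```text
Traceback (most recent call last):
ValueError: The truth value of an array with more than one element is ambiguous. Use a.any() or a.all()
```

Run:
```python
from h import *
S=lambda u,v:(230+u/4-.375,240+v/4-.375); T=lambda u,v:(340+u/6-.4,160+v/6-.4)
obs=[("top",(110,35,-42),T(343,493)),("top",(110,-35,-42),T(185,525)),("top",(-20,-35,-42),T(125,240)),
("side",(110,-35,-42),S(83,402)),("side",(110,35,-42),S(125,525)),("side",(-20,35,-42),S(412,440)),
("top",(37,0,-12),T(243,345)),("side",(37,0,-12),S(267,366)),
("top","L",T(283,228)),("side","L",S(353,174)),("top","T",T(281,88)),("side","T",S(476,78))]
def f(q):
    r=[]
    for n,P,uv in obs:
        if isinstance(P,str):
            l=np.array([np.cos(q[4]),0,np.sin(q[4])]); P=84*l if P=="L" else 22*l+113*np.array([np.cos(q[5]),0,np.sin(q[5])])
        r+=list(proj(n,F2W(q,np.array(P)/1000))[0]-uv)
    return np.array(r)
s=least_squares(f,[.5,-.35,.07,np.pi,1.6,2.1],loss="soft_l1"); print(s.x.round(4),"yaw",np.degrees(s.x[3]),"lever val",s.x[4]-1.309,"loop-lever",s.x[5]-s.x[4],"riser",s.x[2]-.052); print(f(s.x).reshape(-1,2).round(1))
np.save("q.npy",s.x)
```

```text
[ 0.4665 -0.3421  0.0802  3.3283  1.5744  2.0431] yaw 190.69759475032248 lever val 0.26537508664387377 loop-lever 0.4687228440513973 riser 0.028153038473567045
[[ 0.1  0.9]
 [ 0.6  0.8]
 [ 0.   0.6]
 [ 0.1 -1.1]
 [ 0.7 -1.1]
 [ 1.5  1. ]
 [ 0.4  0.3]
 [-0.1  0.2]
 [-0.4  1. ]
 [ 0.7  0.7]
 [-0.9  0.7]
 [ 0.3 -0.3]]
```

```bash
cat >> h.py <<'E'
def rel(pos,yaw,st,targets):
    "world targets (x,y,z m, yaw deg) -> tool shifts mm, turn rad, from commanded pose pos,yaw"
    M=R.from_euler("xyz",[180,0,yaw],degrees=True)
    for t in targets:
        d=M.inv().apply(np.array(t[:3])-pos)*1000
        dy=(t[3]-yaw+180)%360-180
        print(d.round(0),round(-np.radians(dy),3), "mm",round(np.linalg.norm(d)))
E
python3 - <<'E'
from h import *
# motor height
for n,uv in (("top",(125,256)),("side",(225,108)),("side",(232,198)),("top",(160,255)),("top",(266,166))):
    k,t,o=CAM[n]; d=R.from_euler("xyz",o,degrees=True).apply([(uv[0]-k[1])/k[0],(uv[1]-k[2])/k[0],1])
    for z in (0,.1,.2,.25,.3): print(n,uv,z,(np.array(t)+d*(z-t[2])/d[2]).round(3))
q=np.load("q.npy")
for P in [(-85,0,105),(20,0,105)]: print(P,F2W(q,np.array(P)/1000))
w=lambda fx,z: list(F2W(q,[fx/1000,0,0])[0][:2])+[z,190.7]
rel(np.array([.178,.599,.231]),163.45,0,[[.178,.599,.45,163.45],[.33,.45,.45,163.45],[.45,.2,.45,163.45],[.5,-.05,.45,163.45],w(-90,.45)])
E
```

```text
top (125, 256) 0 [0.339 0.338 0.   ]
top (125, 256) 0.1 [0.338 0.303 0.1  ]
top (125, 256) 0.2 [0.338 0.268 0.2  ]
top (125, 256) 0.25 [0.337 0.251 0.25 ]
top (125, 256) 0.3 [0.337 0.234 0.3  ]
side (225, 108) 0 [0.344 1.015 0.   ]
side (225, 108) 0.1 [0.342 0.725 0.1  ]
side (225, 108) 0.2 [0.34  0.435 0.2  ]
side (225, 108) 0.25 [0.339 0.29  0.25 ]
side (225, 108) 0.3 [0.338 0.145 0.3  ]
side (232, 198) 0 [0.341 0.242 0.   ]
side (232, 198) 0.1 [0.34  0.069 0.1  ]
side (232, 198) 0.2 [ 0.338 -0.105  0.2  ]
side (232, 198) 0.25 [ 0.337 -0.192  0.25 ]
side (232, 198) 0.3 [ 0.337 -0.279  0.3  ]
top (160, 255) 0 [0.34  0.242 0.   ]
top (160, 255) 0.1 [0.34  0.215 0.1  ]
top (160, 255) 0.2 [0.339 0.188 0.2  ]
top (160, 255) 0.25 [0.339 0.175 0.25 ]
top (160, 255) 0.3 [0.338 0.161 0.3  ]
top (266, 166) 0 [ 0.584 -0.051  0.   ]
top (266, 166) 0.1 [ 0.563 -0.054  0.1  ]
top (266, 166) 0.2 [ 0.542 -0.056  0.2  ]
top (266, 166) 0.25 [ 0.532 -0.057  0.25 ]
top (266, 166) 0.3 [ 0.521 -0.059  0.3  ]
(-85, 0, 105) [[ 0.5500032  -0.32633253  0.18515304]]
(20, 0, 105) [[ 0.44682804 -0.34582319  0.18515304]]
[   0.    0. -219.] -0.0 mm 219
[-188. -100. -219.] -0.0 mm 305
[-374. -305. -219.] -0.0 mm 530
[-494. -530. -219.] -0.0 mm 757
[-625. -779. -219.] -0.476 mm 1022
```

Run:
```python
from h import *
P=np.array([.178,.599,.231])
rel(P,163.45,0,[[.178,.599,.42,163.45],[.22,.47,.42,0],[.36,.25,.42,163.45],[.46,.05,.42,163.45],[.52,-.15,.42,163.45],[.556,-.325,.42,190.7]])
```

```text
[   0.    0. -189.] -0.0 mm 189
[ -77. -112. -189.] 2.853 mm 233
[-274. -283. -189.] -0.0 mm 437
[-427. -446. -189.] -0.0 mm 645
[-541. -621. -189.] -0.0 mm 845
[-626. -778. -189.] -0.476 mm 1016
```

Call:
send_rows --series '[[0,[0,0,-38],0],[0,[0,0,-76],0],[0,[0,0,-114],0],[0,[0,0,-152],0],[0,[0,0,-189],0],[0,[-20,-28,-189],0],[0,[-39,-56,-189],0],[0,[-58,-84,-189],0],[0,[-77,-112,-189],0],[0,[-105,-136,-189],0],[0,[-133,-161,-189],0],[0,[-161,-185,-189],0],[0,[-189,-210,-189],0],[0,[-217,-234,-189],0],[0,[-245,-259,-189],0],[0,[-274,-283,-189],0],[0,[-299,-310,-189],0],[0,[-325,-337,-189],0],[0,[-350,-364,-189],0],[0,[-376,-391,-189],0]]' --newtons 40

```text
time: 1.82
tcp_pos: [0.4271, 0.1155, 0.4202]
eef_rot: [180.0, -0.0, 163.5]
wrist_force: [0.5, 0.1, 0.6]
grip_width: 0.0001
```

Call:
send_rows --series '[[0,[-24,-33,0],0],[0,[-47,-66,0],-0.05],[0,[-71,-99,0],-0.1],[0,[-94,-131,0],-0.15],[0,[-118,-164,0],-0.2],[0,[-141,-197,0],-0.25],[0,[-165,-230,0],-0.3],[0,[-182,-261,0],-0.35],[0,[-199,-293,0],-0.4],[0,[-216,-324,0],-0.45],[0,[-233,-356,0],-0.476],[0,[-250,-387,0],-0.476],[0,[-250,-387,0],-0.476]]'

```text
time: 2.9
tcp_pos: [0.5566, -0.3318, 0.418]
eef_rot: [-179.9, -0.1, -169.6]
wrist_force: [-0.2, 0.5, 0.1]
grip_width: -0.0
```

Run:
```python
from station import env
from h import *
s=env.get_state(); print(s["tcp_pos"],s["eef_rot"],s["joint_pos"])
q=np.load("q.npy"); print(R.from_euler("z",-q[3]).apply(s["tcp_pos"]-q[:3])*1000)
c=env.read_camera("wrist"); cv2.imwrite("pics/w2.png",c["img"][:,:,::-1])
```

```text
[ 0.55663742 -0.33175202  0.41798536] [-1.79873433e+02 -9.23846360e-02 -1.69606150e+02] [ -40.58745468   24.27260177   63.02953327   -0.15162352   92.65768351
 -140.98849067]
[-90.51292589   6.55677779 337.83232609]
```

View pics/w2.png

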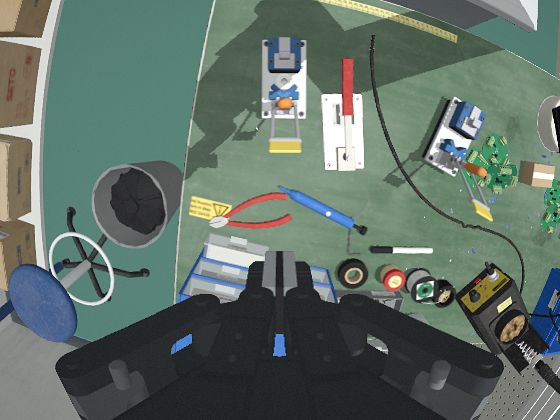

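The wrist view shows the loaded fixture at (285,90) with its tab at (285,146), lined up with the tool. The empty one is at (460,150), well away. I'll descend behind the tab.

Call:
send_rows --series '[[0,[0,0,0],0],[0,[0,0,38],0],[0,[0,0,76],0],[0,[0,0,114],0],[0,[0,0,152],0],[0,[0,0,190],0],[0,[0,0,220],0],[0,[0,0,235],0],[0,[0,0,235],0],[0,[0,0,235],0]]'

```text
time: 3.78
tcp_pos: [0.5564, -0.3233, 0.1853]
eef_rot: [179.9, -0.1, -169.2]
wrist_force: [0.4, -0.4, -0.5]
grip_width: 0.0003
```

Run:
```python
from station import env
from h import *
s=env.get_state(); print(s["tcp_pos"],s["eef_rot"],s["wrist_force"])
q=np.load("q.npy"); print(R.from_euler("z",-q[3]).apply(s["tcp_pos"]-q[:3])*1000)
c=env.read_camera("side"); cv2.imwrite("pics/s3.png",cv2.resize(c["img"][180:390,210:410,::-1],None,fx=2.8,fy=2.8,interpolation=cv2.INTER_CUBIC))
```

```text
[ 0.55637677 -0.32329876  0.18526156] [ 1.79917447e+02 -5.11743165e-02 -1.69185989e+02] [ 0.37166595 -0.3822685  -0.47108994]
[-91.82594754  -1.79794431 105.10852432]
```

View pics/s3.png

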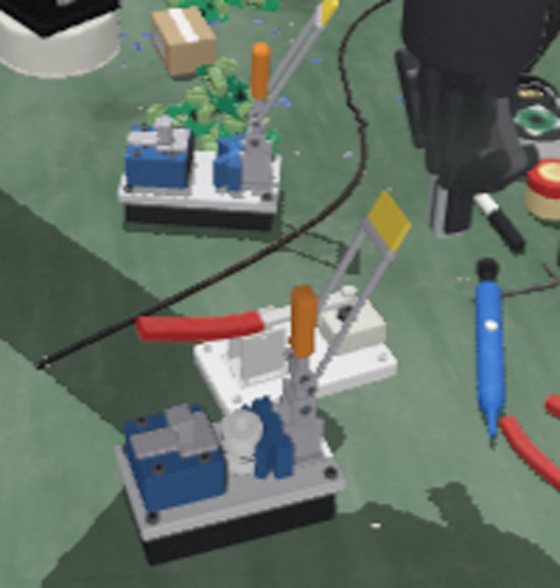

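The shut fingers hang at crop (450,230), behind the loaded tab at (390,222) and clear of it. Now I'll sweep towards the keeper.

Call:
send_rows --series '[[0,[12,0,0],0],[0,[22,0,0],0],[0,[30,0,0],0],[0,[38,0,0],0],[0,[46,0,0],0],[0,[54,0,0],0],[0,[62,0,0],0],[0,[70,0,0],0],[0,[78,0,0],0],[0,[86,0,0],0],[0,[94,0,0],0],[0,[102,0,0],0],[0,[108,0,0],0],[0,[112,0,0],0],[0,[112,0,0],0],[0,[112,0,0],0],[0,[112,0,0],0],[0,[112,0,0],0]]'

```text
time: 5.33
tcp_pos: [0.4468, -0.3458, 0.1853]
eef_rot: [-180.0, 0.0, -169.3]
wrist_force: [-0.6, 0.4, 0.5]
grip_width: 0.0006
```

Run:
```python
from station import env
from h import *
s=env.get_state(); print(s["tcp_pos"],s["eef_rot"],s["wrist_force"])
q=np.load("q.npy"); print(R.from_euler("z",-q[3]).apply(s["tcp_pos"]-q[:3])*1000)
c=env.read_camera("side"); cv2.imwrite("pics/s4.png",cv2.resize(c["img"][180:390,210:410,::-1],None,fx=2.8,fy=2.8,interpolation=cv2.INTER_CUBIC))
```

```text
[ 0.44680051 -0.34580271  0.18530458] [-1.79988686e+02  1.42764912e-02 -1.69252390e+02] [-0.56279734  0.35559225  0.5179985 ]
[ 2.00232518e+01 -2.52414560e-02  1.05151541e+02]
```

View pics/s4.png

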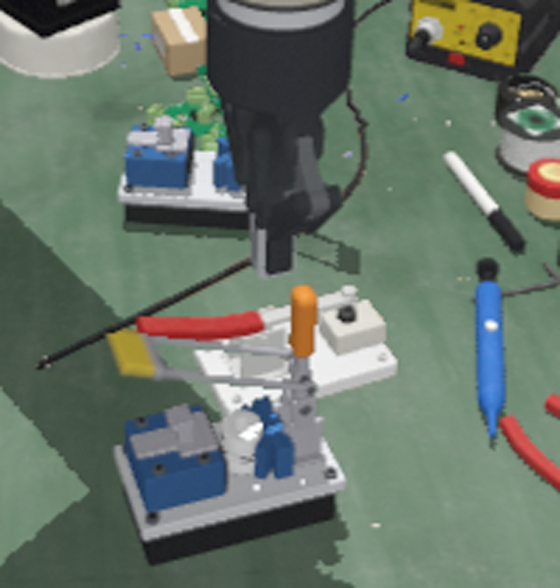

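Call:
send_rows --series '[[0,[6,0,0],0],[0,[12,0,0],0],[0,[12,0,0],0],[0,[12,0,0],0],[0,[12,0,0],0]]'

```text
time: 5.8
tcp_pos: [0.4345, -0.3482, 0.1854]
eef_rot: [-180.0, 0.0, -169.3]
wrist_force: [0.6, 1.1, -0.5]
grip_width: -0.0002
```

Run:
```python
from station import env
from h import *
s=env.get_state(); print(s["tcp_pos"],s["eef_rot"],s["wrist_force"])
q=np.load("q.npy"); print(R.from_euler("z",-q[3]).apply(s["tcp_pos"]-q[:3])*1000)
c=env.read_camera("side"); cv2.imwrite("pics/s5.png",cv2.resize(c["img"][240:390,230:370,::-1],None,fx=4,fy=4,interpolation=cv2.INTER_CUBIC))
```

```text
[ 0.43453836 -0.34815409  0.18538223] [-1.79993417e+02  1.06430716e-02 -1.69295717e+02] [ 0.63271097  1.0867241  -0.4772356 ]
[3.25087650e+01 9.11207023e-03 1.05229196e+02]
```

View pics/s5.png

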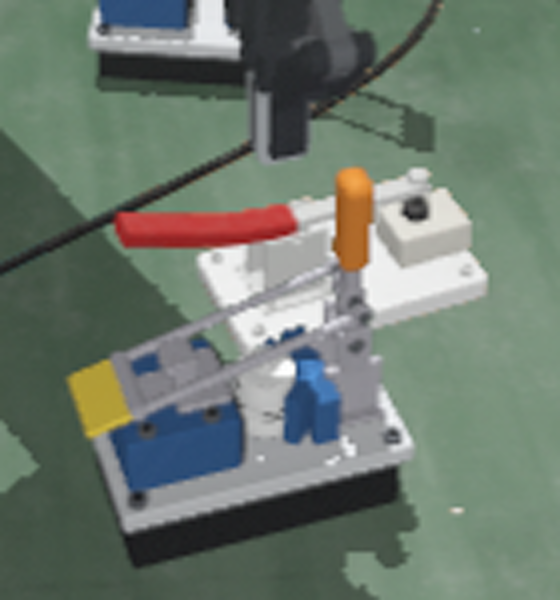

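Everything is as expected: the loop has fallen over the hook, with the tab at crop (95,395), and the lever is still upright at (352,220). Next, the arc for the lever.

Run:
```python
import numpy as np
for e in list(range(90,181,6))+[184,188]:
    a=np.radians(e); C=65*np.array([np.cos(a),np.sin(a)])+7*np.array([np.sin(a),-np.cos(a)])
    x=C[0]+(11 if e<=180 else 11); z=C[1]+(0 if e<=180 else 22*np.tan(a))
    print(e,"tip",x.round(1),z.round(1),"shift",(x-32.5).round(),(105.2-z).round())
```

```text
90 tip 18.0 65.0 shift -14.0 40.0
96 tip 11.2 65.4 shift -21.0 40.0
102 tip 4.3 65.0 shift -28.0 40.0
108 tip -2.4 64.0 shift -35.0 41.0
114 tip -9.0 62.2 shift -42.0 43.0
120 tip -15.4 59.8 shift -48.0 45.0
126 tip -21.5 56.7 shift -54.0 48.0
132 tip -27.3 53.0 shift -60.0 52.0
138 tip -32.6 48.7 shift -65.0 57.0
144 tip -37.5 43.9 shift -70.0 61.0
150 tip -41.8 38.6 shift -74.0 67.0
156 tip -45.5 32.8 shift -78.0 72.0
162 tip -48.7 26.7 shift -81.0 78.0
168 tip -51.1 20.4 shift -84.0 85.0
174 tip -52.9 13.8 shift -85.0 91.0
180 tip -54.0 7.0 shift -86.0 98.0
184 tip -54.3 4.0 shift -87.0 101.0
188 tip -54.3 1.0 shift -87.0 104.0
```

Call:
send_rows --series '[[0,[0,0,20],0],[0,[0,0,40],0],[0,[-7,0,40],0],[0,[-14,0,40],0],[0,[-21,0,40],0],[0,[-28,0,40],0],[0,[-35,0,41],0],[0,[-42,0,43],0],[0,[-48,0,45],0],[0,[-54,0,48],0],[0,[-60,0,52],0],[0,[-60,0,52],0],[0,[-60,0,52],0]]'

```text
time: 6.93
tcp_pos: [0.4937, -0.3364, 0.1327]
eef_rot: [179.9, -0.0, -169.2]
wrist_force: [0.1, 0.2, 0.4]
grip_width: -0.0
```

Run:
```python
from station import env
from h import *
s=env.get_state(); print(s["tcp_pos"],s["eef_rot"],s["wrist_force"])
q=np.load("q.npy"); print(R.from_euler("z",-q[3]).apply(s["tcp_pos"]-q[:3])*1000)
c=env.read_camera("side"); cv2.imwrite("pics/s6.png",cv2.resize(c["img"][240:390,230:370,::-1],None,fx=4,fy=4,interpolation=cv2.INTER_CUBIC))
```

```text
[ 0.49372573 -0.33639917  0.13274183] [ 1.79943890e+02 -2.46542614e-02 -1.69246488e+02] [0.06608971 0.20066363 0.40061551]
[-27.83197916  -0.5548402   52.58878978]
```

View pics/s6.png

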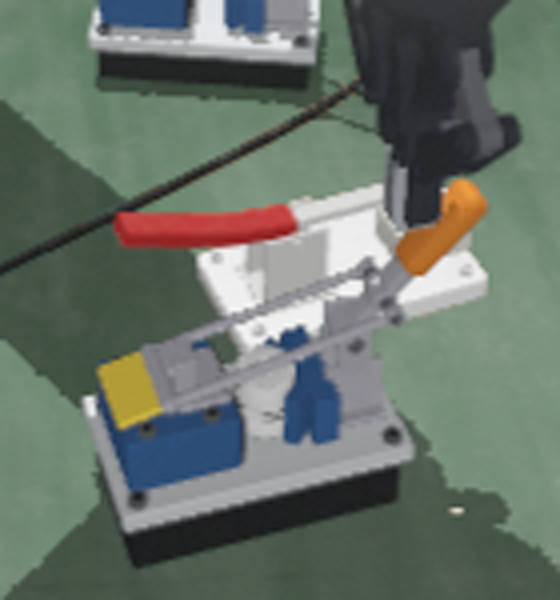

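Run:
```python
from h import *
q=np.load("q.npy")
for e in (130,134):
  a=np.radians(e); pin=22*np.array([np.cos(a),0,np.sin(a)])
  for zb in (-4,5,13):
    b=pin[2]-zb; el=np.arcsin(b/101); d=np.array([np.cos(el),0,-np.sin(el)])
    uv=proj("side",F2W(q,(pin+113*d)/1000))[0]; print(e,zb,"bar",(pin+101*d).round(1),"tab crop px",((uv-[230,240]+.4)*4).round())
```

```text
130 -4 bar [84.7  0.  -4. ] tab crop px [133. 391.]
130 5 bar [86.2  0.   5. ] tab crop px [129. 374.]
130 13 bar [86.8  0.  13. ] tab crop px [127. 359.]
134 -4 bar [83.8  0.  -4. ] tab crop px [135. 390.]
134 5 bar [85.1  0.   5. ] tab crop px [131. 374.]
134 13 bar [85.7  0.  13. ] tab crop px [129. 358.]
```

The tab centre measures (130,389), which matches the prediction for a bar seated at keeper height (134,390). So the bar is hooked, and I'll go on over.

Call:
send_rows --series '[[0,[-5,0,5],0],[0,[-10,0,9],0],[0,[-14,0,15],0],[0,[-18,0,20],0],[0,[-21,0,26],0],[0,[-24,0,33],0],[0,[-25,0,39],0],[0,[-26,0,46],0],[0,[-27,0,49],0],[0,[-27,0,51],0],[0,[-27,0,51],0]]'

```text
time: 7.9
tcp_pos: [0.5196, -0.3312, 0.0813]
eef_rot: [179.9, -0.1, -169.3]
wrist_force: [0.9, -0.6, 0.5]
grip_width: -0.0002
```

Run:
```python
from station import env
from h import *
s=env.get_state(); print(s["tcp_pos"],s["eef_rot"],s["wrist_force"])
q=np.load("q.npy"); print(R.from_euler("z",-q[3]).apply(s["tcp_pos"]-q[:3])*1000)
c=env.read_camera("side"); cv2.imwrite("pics/s7.png",cv2.resize(c["img"][240:390,230:370,::-1],None,fx=4,fy=4,interpolation=cv2.INTER_CUBIC))
```

```text
[ 0.51964944 -0.33118726  0.08131427] [ 1.79898030e+02 -6.26368033e-02 -1.69269516e+02] [ 0.8613555  -0.60484196  0.51195649]
[-54.27261218  -0.86407134   1.16122883]
```

View pics/s7.png

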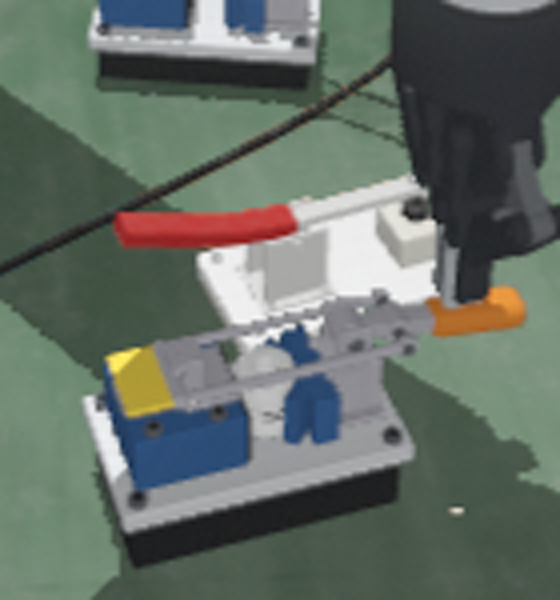

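Run:
```python
from h import *
q=np.load("q.npy")
for e in (176,180,184,188):
  a=np.radians(e)
  print(e,[((proj("side",F2W(q,np.array([np.cos(a),0,np.sin(a)])*r/1000))[0]-[230,240]+.4)*4).round(0) for r in (40,84)])
```

```text
176 [array([433., 301.]), array([525., 274.])]
180 [array([433., 306.]), array([525., 284.])]
184 [array([433., 311.]), array([523., 294.])]
188 [array([432., 316.]), array([521., 304.])]
```

Call:
send_rows --series '[[0,[0,0,2],0],[0,[0,0,4],0],[0,[0,0,4],0]]'

```text
time: 8.2
tcp_pos: [0.5203, -0.332, 0.0804]
eef_rot: [-180.0, 0.0, -169.3]
wrist_force: [-2.4, 1.6, 9.5]
grip_width: 0.0002
```

The lever end at (522,306) matches the 188° prediction (521,304), and a small extra press met 9.5 N from the stop. Now I'll back off.

Call:
send_rows --series '[[0,[0,0,-10],0],[0,[0,0,-40],0],[0,[0,0,-80],0],[0,[0,0,-120],0],[0,[0,0,-160],0],[0,[0,0,-200],0],[0,[0,0,-200],0],[0,[0,0,-200],0],[0,[0,0,-200],0]]'

```text
time: 8.95
tcp_pos: [0.5196, -0.3314, 0.2783]
eef_rot: [180.0, -0.0, -169.3]
wrist_force: [-0.7, -0.0, 0.6]
grip_width: 0.0001
```

Run:
```python
from station import env
from h import *
s=env.get_state(); print(s["tcp_pos"],s["wrist_force"])
c=env.read_camera("side"); cv2.imwrite("pics/s8.png",cv2.resize(c["img"][240:390,230:370,::-1],None,fx=4,fy=4,interpolation=cv2.INTER_CUBIC))
```

```text
[ 0.51959305 -0.3314337   0.27830098] [-0.6760579  -0.04198932  0.55971801]
```

View pics/s8.png

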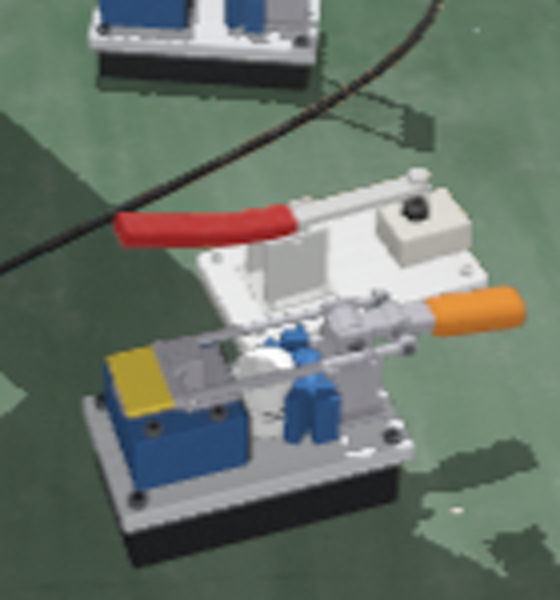

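With the arm clear, the lever stays down with its end at (522,306). The jaw's right edge has moved from about 242 to 249 px, roughly 3 mm, and the coupling stands upright at (267,390). I'll hand in.

Run:
```python
from station import env
print(env.hand_in())
```

```text
the job is handed in; nothing more can be done
None
```

The job is done and handed in after about 9 s of robot time; `hand_in()` gives no verdict. I swung the loaded fixture's loop over onto its keeper hook with the shut fingers. Then I pushed the orange lever round its arc, past the toggle point and onto its stop, and backed the arm off about 200 mm upwards.

What the last checks showed:
- **Lever:** after release it stayed down. Its end in the side picture matches about 188°, a joint value of about 1.97 rad. A small extra press while down met about 9.5 N from the stop.
- **Hook:** with the lever part-way over, the tab was where a bar seated at keeper height should put it. I did not check it separately after that.
- **Jaw:** drawn in by about 3 mm, judged by eye from a shift of about 7 pixels in an enlarged crop, so this is the roughest figure.
- **Coupling:** standing upright between the jaws in the last picture.
- **Empty fixture:** the arm passed well above it and the wrist force showed no contact. Its tab looked unmoved on approach, but I did not measure it again at the end; the last crop shows only part of that fixture.
- **Arm:** clear of everything at hand-in, with the wrist force near zero.

No check failed or disagreed.

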